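# Refit the bayonet guard on the wall loudspeaker

## Task

The announcement room's wall loudspeaker lies face up on the desk: put its round guard back on. Pick the guard up by its bow, hang its three lugs in through the cut-outs of the grey bayonet ring, feeling for them gently because the ring's plastic hooks are brittle, and twist it clockwise until the lugs drop fully into their locking notches. Then let go, and leave the other things on the desk where they are.

Things in the scene. Friction and masses are not known exactly. Their poses are not given: they have to be found in the camera images.
- guard_grip (a point): Middle of the grip bow of the loose aluminium guard lying right way up on the desk: a straight bar along this x axis, 136 mm long, 12 mm wide (y), 14 mm tall, to be pinched across its width; z up. 31 mm above the guard's underside, 7 mm below the bow's top; open for 18 mm under the bow, then thin wires.
- guard: The guard, 0.17 to 0.30 kg; origin on its axis at its underside, same axes as guard_grip. A ring 138 mm outer, 126 mm inner diameter, 16 mm tall, with three lugs that stick out to 80 mm from the axis, 16 mm wide, 5 mm thick, at 0, 120 and 240 degrees from its x axis; undersides of the lugs 6 mm above the origin.
- speaker: Wall loudspeaker, beige cabinet 200 x 200 x 90 mm lying on its back, face up, too heavy to move; origin at the middle of its back on the desk, x and y along its sides, z up. It carries a grey bayonet ring, clamped fast. The ring's hooks are brittle: they break if the guard is pushed on it with more than 45 N, down, sideways or by twisting at the stop.
- speaker_face (a point): Middle of the loudspeaker's face, 90 mm above the desk, same axes. The grey bayonet ring stands on the face centred on this point: 145 mm inner, 180 mm outer diameter, 40 mm tall. guard_grip is 65 mm above this point while the lugs lie on the ring's top, 51 mm when they are on the ledge, 44 mm when locked. The guard has about 3 mm of sideways play.
- ring_top (a point): On the ring's axis, level with its flat top (40 mm above the face), axes of the cabinet. The top has three open cut-outs on its inner side, 120 degrees apart, each 17 degrees (22 mm) wide; a lug takes 12. Their middles lie at 0, 120, 240 degrees from this x axis, but only to within 24 degrees either way: the ring was clamped as it came, its turn must be seen or felt.
- ring_ledge (a point): On the ring's axis, level with the ledge inside (26 mm above the face), axes of the cabinet. Lugs that went down through the cut-outs rest on it; only clockwise turning (seen from above) is open from there, under hooked overhangs with 3.5 mm of headroom over a lug. Nothing springs: the guard goes down by its weight or a light push.
- ring_notch (a point): On the ring's axis, level with the floor of the three locking notches (19 mm above the face, 7 mm below the ledge), axes of the cabinet. A notch's middle lies 34 degrees clockwise of its cut-out's middle, under the overhang; a lug has 2 degrees of play either side in it and a stop behind it.
- screwdriver: A screwdriver, about 200 mm long, on the desk; a bystander, origin at its underside. Leave it where it is.
- screw_jar: A small clear jar with a dark lid, 48 mm across, 62 mm tall, on the desk; a bystander, origin at its underside. Leave it where it is.
- tape_roll: A roll of black tape, 64 mm across, 19 mm tall, on the desk; a bystander, origin at its underside. Leave it where it is.
- brush: A dusting brush, lying flat, on the desk; a bystander, origin at its underside. Leave it where it is.
- mug: A white mug, 80 mm across, 92 mm tall, on the desk; a bystander, origin at its underside. Leave it where it is.
- radio: A black handheld radio, 118 x 56 x 32 mm with a short aerial, on the desk; a bystander, origin at its underside. Leave it where it is.
- adapter: A black plug adapter, 62 x 44 x 30 mm, on the desk; a bystander, origin at its underside. Leave it where it is.
Not all that is in view belongs to the job. Several things look just like the guard: the one meant starts farthest from the robot's base.

How it is judged:
By the outcome, as a careful person would: the job done as asked, in the order asked, and still so for the second after the job is handed in, with the robot touching nothing.
It also fails if it takes over 70 s, if anything falls off the work surface, if the arm or the gripper's body presses on something with over 40 N, if the wrist force passes 120 N, or if a joint passes its speed limit or range.

## Robot

A 6-joint arm with a two-finger parallel gripper is mounted at the origin on the work surface. World frame = base frame: x ahead of the robot, y to its left, z up, the work surface at z = 0. Lengths are in m, angles in rad, forces in N, time in s.
With the tool pointing down it reaches from about 0.325 to 1 m from the base axis. Payload 5.1 kg.
Tool frame: the origin (TCP) lies between the finger pads; the fingertips stand 19 mm ahead of it and the grasp point (between the pads) is the TCP (r.tips_ahead is the distance from the TCP to the fingertips, in m); z points along the fingers, y is the direction in which the jaws open and shut (so a half turn about z gives the same grasp; the last joint's range is limited). The gripper opens to 85 mm and grips with 20 to 120 N. Pads are 22 mm wide; open, the fingers measure 114 mm over their backs; the gripper's body (76 mm by 85 mm) begins 54 mm behind the grasp point. The pads swing forward as they close: fully open they stand 13 mm farther back than shut.
Start: joints at [-1.284, 0.124, 1.65, -0, 1.367, -0.083], TCP at [0.235, -0.606, 0.25] pointing down, gripper open.
Joint ranges: [-2.61, 2.61], [-1.02, 2.33], [0.03, 2.71], [-1.35, 4.49], [0.32, 2.68], [-2.91, 2.91]. Speed limits (rad/s): [2.57, 2.57, 3.14, 3.14, 3.14, 3.14].

## Interface

Orientations are given as a 3x3 rotation matrix whose columns are the frame's x, y, z axes.
In Python, from plant import r, imaging, ticket gives the robot as it stands.
- The arm moves only by the tool play_rows, never from a script. Its argument "rows" is a list of rows, each a list of 2 entries, a list of its own where there are three numbers: the shift along the tool's x, y, z in cm, then the turn, a rotation vector about the tool's x, y, z in degrees. A call has exactly 5 rows; each row shifts and turns the pose as measured when the row begins, along the tool's axes as they then stand; what a row does not reach is not made up. A row lasts 1/10 s, in which the tool goes at most 50 mm and 8.59 degrees, less where a joint would pass 70% of its speed; a pose out of reach is approached as far as the arm can. A call with a gripper value outside its range is refused whole. "grip" is the finger opening in cm, from 0 to 8.54, set as the call begins (left out, the last holds). The fingers move at their own pace and stop on an object; the grip force is fixed at half the most. Time passes only in rows, so rows that do not move let the fingers close, or fill a call up. It gives the time, the measured TCP pose, the force and the opening at its end, in the units of the state.
- r.state(): the state, without advancing time (a new reading comes with each control period).
- imaging.snapshot(name): name is "scene" or "top" or "wrist"; returns a dict with "img" (480x640x3 uint8, blue, green, red), "depth" (480x640 float32, m along the optical axis (not along the pixel's ray), 0 where there is no reading), "camera_matrix" (3x3 intrinsics, pixels), "position" and "orientation" of the camera in the world; the wrist camera has in their place "hand_eye" (4x4, takes a point from camera to tool coordinates, whose origin is the TCP and whose axes are the flange's). Camera axes: x right, y down, z forward; pixel columns grow to the right and rows downward; lengths in m; the calibration is good to about 2 mm. A picture is of the moment at which its call begins: read the wrist's pose just before it.
- ticket.finish_job(): hands the job in, once; it reports no verdict.
The state is a dict: "clock": time; "qpos": joint angles; "joint_vel": joint speeds; "joint_torque": joint torques, N m; "tcp_pos": TCP position; "ee_rot": TCP orientation; "ft_force": force on the tool from outside, world axes, zero at the start; "wrist_torque": the same for the moment, N m; "finger_gap": finger opening in m.
Only numpy, scipy, OpenCV 4.12 (cv2) and the standard library are available. Lean on these libraries where they do the work, as an engineer would, in place of code of your own. Each camera call takes 0.05 s, during which the arm holds its last target. There are 200 camera calls.

## Working session

There is one attempt and no reset: what is moved stays moved. The work goes in short steps, Python scripts to look and compute and a tool call to move; the robot and the scene stay as the last step left them, time stands still between calls to the robot, and variables do not carry over. Pictures are saved under pics/ and viewed, about 8 in all and at most 12, crops included, and the job is handed in when it is done.

Besides the shell and the picture viewer there is one more tool, called after ">>>" as a command line: name --argument value ..., lists and objects as JSON in quotes. play_rows: Moves the arm, as the interface text tells. Its arguments: {"type":"object","properties":{"rows":{"type":"array"},"grip":{"type":"number"}},"required":["rows"]}

```bash
mkdir -p pics; ls; python3 - <<'E'
from plant import r, imaging
import cv2,numpy as np
s=r.state();print(s)
for n in("scene","top"):
    d=imaging.snapshot(n);cv2.imwrite(f"pics/{n}0.png",d["img"]);np.savez(f"pics/{n}0.npz",**d)
    print(n,d["camera_matrix"],d["position"],d["orientation"])
E
```

```text
pics
{'clock': 0.0, 'qpos': array([-1.28360524e+00,  1.24524156e-01,  1.65168058e+00, -1.72158905e-05,
        1.36750194e+00, -8.26535315e-02]), 'joint_vel': array([ 0.00038072, -0.00071997, -0.00046332,  0.00020651, -0.00171432,
        0.00035354]), 'joint_torque': array([-4.21522827e-05, -4.23613608e+01, -3.65447330e+01, -1.13839178e-06,
        7.22794255e-03,  5.16927429e-06]), 'tcp_pos': array([ 0.23472896, -0.605521  ,  0.24903676]), 'ee_rot': array([[ 9.32382309e-01,  3.61473168e-01, -6.14989298e-04],
       [ 3.61473657e-01, -9.32380128e-01,  2.02266848e-03],
       [ 1.57736584e-04, -2.10820274e-03, -9.99997765e-01]]), 'ft_force': array([-0.33642013,  0.1470335 ,  0.1243844 ]), 'wrist_torque': array([ 0.00979004, -0.03509502,  0.06272951]), 'finger_gap': 0.08543888603429002}
scene [[464.25504143   0.         320.56089501]
 [  0.         464.25504143 241.26272516]
 [  0.           0.           1.        ]] [1.16808612 0.53311148 0.79397265] [[-0.64613245  0.47099228 -0.60056568]
 [ 0.76315887  0.4090803  -0.50024178]
 [ 0.01006957 -0.78154948 -0.62376199]]
top [[586.92195401   0.         328.24439095]
 [  0.         586.92195401 237.86762008]
 [  0.           0.           1.        ]] [ 2.03092273e-01 -1.33109598e-03  1.83971075e+00] [[-0.03003755 -0.98322311  0.17991684]
 [-0.99952418  0.03080875  0.00149301]
 [-0.00701098 -0.17978638 -0.98368069]]
```

View pics/top0.png

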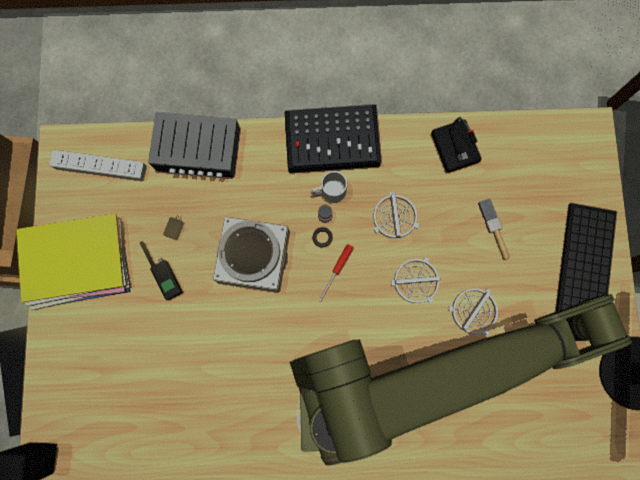

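View pics/scene0.png

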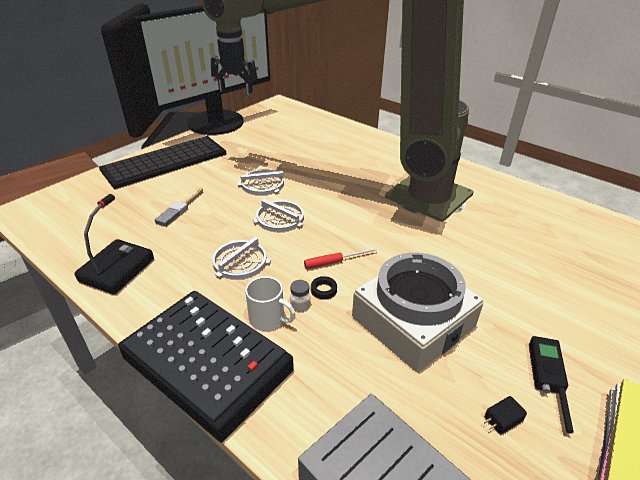

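The top view shows the robot base at about (330,425). There are three guards, at (396,217), (416,281) and (474,311), and the first is farthest from the base. The speaker is at (250,252), with the mug, jar, tape and screwdriver between it and the guards.

```bash
cat > h.py <<'E'
import numpy as np,cv2
def ray(d,uv,z,T=None):
    """pixel(s) -> world points on plane z"""
    K=d["camera_matrix"];uv=np.atleast_2d(uv).astype(float)
    c=np.c_[uv,np.ones(len(uv))]@np.linalg.inv(K).T
    R,p=(d["orientation"],d["position"]) if T is None else (T[:3,:3],T[:3,3])
    w=c@np.asarray(R).T
    return p+w*((z-p[2])/w[:,2])[:,None]
def cloud(d,T=None):
    K=d["camera_matrix"];v,u=np.mgrid[:480,:640];z=d["depth"]
    c=np.stack([(u-K[0,2])/K[0,0]*z,(v-K[1,2])/K[1,1]*z,z],-1)
    R,p=(d["orientation"],d["position"]) if T is None else (T[:3,:3],T[:3,3])
    return c@np.asarray(R).T+p
def wristT(s,d):
    T=np.eye(4);T[:3,:3]=s["ee_rot"];T[:3,3]=s["tcp_pos"];return T@d["hand_eye"]
E
python3 - <<'E'
import numpy as np,cv2
from h import *
d=dict(np.load("pics/top0.npz"));P=cloud(d);ok=d["depth"]>0
for uv in[(396,217),(416,281),(474,311)]:
    p=ray(d,uv,.02)[0];print(uv,p.round(3),np.hypot(*p[:2]).round(3))
    u,v=uv;W=P[v-30:v+30,u-30:u+30];k=ok[v-30:v+30,u-30:u+30]
    m=k&(W[...,2]>.026)&(W[...,2]<.06);q=W[m]
    if len(q)>5:
        c,s,a=cv2.minAreaRect((q[:,:2]*1000).astype(np.float32));print(' bow',c,s,a,len(q),np.median(q[:,2]))
        e=np.linalg.svd(q[:,:2]-q[:,:2].mean(0),full_matrices=False)[2][0];print(' ang',np.degrees(np.arctan2(e[1],e[0])))
    m=k&(W[...,2]>.008)&(W[...,2]<.06);q=W[m];print(' all',np.array(q).min(0).round(3),q.max(0).round(3))
W=P[200:300,200:300];k=ok[200:300,200:300]
for a,b in((.08,.1),(.12,.14)):
    q=W[k&(W[...,2]>a)&(W[...,2]<b)];print(a,cv2.minAreaRect((q[:,:2]*1000).astype(np.float32)),cv2.minEnclosingCircle((q[:,:2]*1000).astype(np.float32)),np.median(q[:,2]))
I=d["img"][205:300,205:300];cv2.imwrite("pics/crop1.png",cv2.resize(I,(600,600),interpolation=cv2.INTER_CUBIC))
E
```

```text
(396, 217) [ 0.596 -0.215  0.02 ] 0.634
 bow (601.9227294921875, -194.85939025878906) (137.62527465820312, 55.631683349609375) 1.2880442142486572 179 0.0378435168966198
 ang -175.57884873656556
 all [ 0.505 -0.315  0.008] [ 0.699 -0.117  0.052]
(416, 281) [ 0.391 -0.267  0.02 ] 0.474
 bow (384.6806640625, -267.77801513671875) (130.48329162597656, 61.01584243774414) 79.0676040649414 186 0.037618413318475374
 ang 92.56229240620023
 all [ 0.3   -0.362  0.008] [ 0.487 -0.174  0.054]
(474, 311) [ 0.293 -0.44   0.02 ] 0.529
 bow (312.2977294921875, -434.8699645996094) (98.72354888916016, 126.49120330810547) 27.976186752319336 199 0.03754376052037989
 ang 141.76382854135443
 all [ 0.209 -0.538  0.008] [ 0.386 -0.349  0.051]
0.08 ((486.9544677734375, 237.62188720703125), (199.55364990234375, 198.9796600341797), 79.56207275390625) ((487.12054443359375, 236.6879119873047), 136.64791870117188) 0.09164318429409168
0.12 ((488.050537109375, 238.31405639648438), (180.8900146484375, 177.3330078125), 43.10035705566406) ((487.8801574707031, 238.5088348388672), 91.22857666015625) 0.12953288627210946
```

View pics/crop1.png

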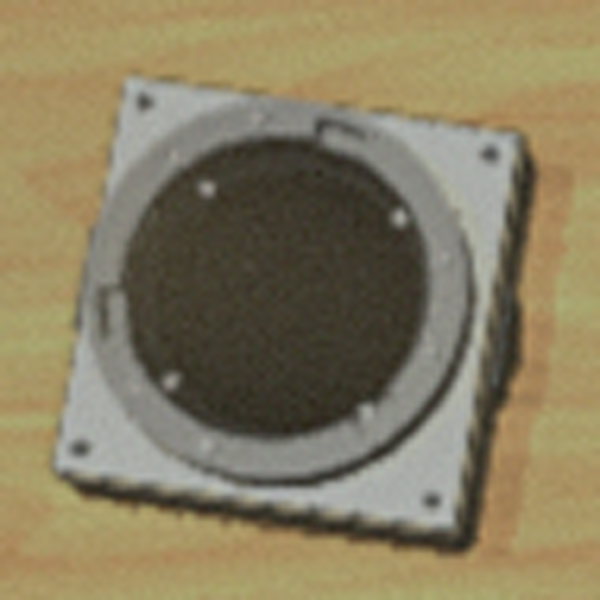

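Cut-out edges are visible in the crop at about (345,130) and (110,310). The ring centre is (0.488, 0.238) and its top is at 0.13 m, which agrees with the sizes given. I'll move above the guard for a wrist look.

>>> play_rows --rows '[[[4.4, -2.2, -0.5], [0, 0, 0]], [[4.4, -2.2, -0.5], [0, 0, 0]], [[4.4, -2.2, -0.5], [0, 0, 0]], [[4.4, -2.2, -0.5], [0, 0, 0]], [[4.4, -2.2, -0.5], [0, 0, 0]]]' --grip 8.5

```text
clock: 0.6
tcp_pos: [0.3994, -0.4222, 0.27]
ee_rot: [[0.937, 0.35, -0.004], [0.35, -0.937, 0.008], [-0.002, -0.009, -1.0]]
ft_force: [0.8, -0.8, -0.2]
finger_gap: 0.0852
```

>>> play_rows --rows '[[[4.4, -2.2, -0.5], [0, 0, 0]], [[4.4, -2.2, -0.5], [0, 0, 0]], [[4.4, -2.2, -0.5], [0, 0, 0]], [[4.4, -2.2, -0.5], [0, 0, 0]], [[0, 0, 0], [0, 0, 8]]]'

```text
clock: 1.1
tcp_pos: [0.5364, -0.2705, 0.2892]
ee_rot: [[0.976, 0.219, -0.005], [0.219, -0.976, 0.01], [-0.002, -0.011, -1.0]]
ft_force: [-0.5, -0.5, 0.3]
finger_gap: 0.0853
```

```bash
python3 - <<'E'
from plant import r, imaging
from h import *
s=r.state();d=imaging.snapshot("wrist");print(s["clock"],s["tcp_pos"],s["ee_rot"].round(4),d["hand_eye"].round(3),d["camera_matrix"])
cv2.imwrite("pics/w1.png",d["img"]);np.savez("pics/w1.npz",T=wristT(s,d),**d)
P=cloud(d,wristT(s,d));m=(d["depth"]>0)&(P[...,2]>.033)&(P[...,2]<.045);print(P[m].mean(0),m.sum())
E
```

```text
1.1 [ 0.53638866 -0.27046888  0.28920197] [[ 0.9758  0.2188 -0.0048]
 [ 0.2188 -0.9757  0.0101]
 [-0.0025 -0.0109 -0.9999]] [[-0.    -0.959 -0.284  0.072]
 [ 1.    -0.    -0.     0.001]
 [-0.    -0.284  0.959 -0.123]
 [ 0.     0.     0.     1.   ]] [[370.00053411   0.         317.17258196]
 [  0.         370.00053411 238.86915495]
 [  0.           0.           1.        ]]
[ 0.52368731 -0.22357112  0.03686813] 4485
```

View pics/w1.png

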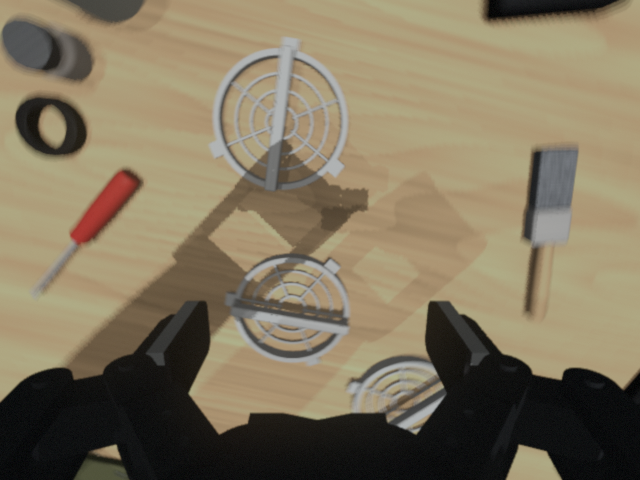

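The wrist view shows the target guard at (281,118). Its lugs are at (290,45), (217,150) and (335,168), so its +x end is the upper one, away from the base.

```bash
python3 - <<'E'
from h import *
d=dict(np.load("pics/w1.npz"));T=d["T"]
# ring + lugs silhouette in the far guard's area; bow mask by brightness & depth
P=cloud(d,T);m=np.zeros((480,640),bool);m[30:200,205:360]=1
for lo,hi in((.026,.06),):
    k=m&(d["depth"]>0)&(P[...,2]>lo)&(P[...,2]<hi)
    n,l,st,ce=cv2.connectedComponentsWithStats(k.astype(np.uint8));i=1+np.argmax(st[1:,4])
    q=np.argwhere(l==i)[:,::-1].astype(np.float32);rect=cv2.minAreaRect(q);print(rect,st[i])
    w=ray(d,q,.038,T)[:,:2];rr=cv2.minAreaRect((w*1000).astype(np.float32));print(rr)
    e=np.linalg.svd(w-w.mean(0),full_matrices=False)[2][0];print(w.mean(0),np.degrees(np.arctan2(e[1],e[0])),P[l==i][:,2].mean())
# lug tips, at z .011
t=ray(d,[(290,41),(213,152),(340,173)],.011,T)[:,:2]
A=np.c_[2*t,np.ones(3)];x=np.linalg.solve(A,(t**2).sum(1));c=x[:2];print("lugs c",c,np.linalg.norm(t-c,axis=1),np.degrees(np.arctan2(*(t-c).T[::-1])))
E
```

```text
((277.2642822265625, 117.58360290527344), (13.917003631591797, 146.20620727539062), 6.241913795471191) [ 264   45   28  146 1936]
((604.095458984375, -213.54580688476562), (134.7721405029297, 12.865256309509277), 4.518355846405029)
[ 0.60770453 -0.21319861] -175.48143100457767 0.03656276665072902
lugs c [ 0.60185214 -0.21574879] [0.07872534 0.07872534 0.07872534] [   5.19159228  123.1719109  -116.35044663]
```

The guard is at (0.604, -0.2135) with an angle of 4.5°, and the bow and lug fits agree. Next I'll look at the ring from close by, before holding the guard.

>>> play_rows --rows '[[[-0.2, -4.9, -0.7], [0, 0, 0]], [[-0.2, -4.9, -0.7], [0, 0, 0]], [[-0.2, -4.9, -0.7], [0, 0, 0]], [[-0.2, -4.9, -0.7], [0, 0, 0]], [[-0.2, -4.9, -0.7], [0, 0, 0]]]'

```text
clock: 1.65
tcp_pos: [0.4704, -0.0363, 0.3211]
ee_rot: [[0.977, 0.212, -0.016], [0.212, -0.977, 0.012], [-0.013, -0.015, -1.0]]
ft_force: [0.7, -0.2, 0.6]
finger_gap: 0.0847
```

>>> play_rows --rows '[[[-0.2, -4.9, -0.7], [0, 0, 0]], [[-0.2, -4.9, -0.7], [0, 0, 0]], [[-0.2, -4.9, -0.7], [0, 0, 0]], [[-0.2, -4.9, -0.7], [0, 0, 0]], [[-0.2, -4.9, -0.7], [0, 0, 0]]]'

```text
clock: 2.15
tcp_pos: [0.4045, 0.2019, 0.3587]
ee_rot: [[0.976, 0.215, -0.016], [0.215, -0.976, 0.012], [-0.013, -0.015, -1.0]]
ft_force: [0.7, -0.3, 0.5]
finger_gap: 0.0847
```

>>> play_rows --rows '[[[0, -2, 0], [0, 0, 0]], [[0, 0, 0], [0, 0, 0]], [[0, 0, 0], [0, 0, 0]], [[0, 0, 0], [0, 0, 0]], [[0, 0, 0], [0, 0, 0]]]'

```text
clock: 2.65
tcp_pos: [0.3987, 0.2228, 0.3584]
ee_rot: [[0.974, 0.225, -0.017], [0.225, -0.974, 0.011], [-0.014, -0.014, -1.0]]
ft_force: [0.6, 0.4, 1.1]
finger_gap: 0.085
```

```bash
python3 - <<'E'
from plant import r, imaging
from h import *
s=r.state();d=imaging.snapshot("wrist");print(s["clock"],s["tcp_pos"],s["joint_vel"].round(3),s["ee_rot"].round(4))
T=wristT(s,d);np.savez("pics/w2.npz",T=T,**d)
P=cloud(d,T);k=(d["depth"]>0)&(P[...,2]>.122)&(P[...,2]<.138)
n,l,st,ce=cv2.connectedComponentsWithStats(k.astype(np.uint8));i=1+np.argmax(st[1:,4]);print(st[i])
q=np.argwhere(l==i)[:,::-1].astype(np.float32);w=ray(d,q,.13,T)[:,:2]
(c,R)=cv2.minEnclosingCircle((w*1000).astype(np.float32));print(c,R,P[l==i][:,2].mean())
img=d["img"].copy();x,y,W,H=st[i][:4]
x0,y0=max(x-15,0),max(y-15,0);cr=img[y0:y+H+15,x0:x+W+15];f=min(780/cr.shape[1],590/cr.shape[0]);print(x0,y0,f)
cv2.imwrite("pics/crop2.png",cv2.resize(cr,None,fx=f,fy=f,interpolation=cv2.INTER_CUBIC))
E
```

```text
2.65 [0.39873377 0.2227682  0.35840485] [-0.022 -0.     0.007 -0.005  0.001 -0.008] [[ 0.9742  0.2251 -0.0171]
 [ 0.2253 -0.9742  0.0109]
 [-0.0142 -0.0145 -0.9998]]
[  225     0   203   203 11128]
(488.6701965332031, 238.82635498046875) 89.78323364257812 0.1289514511847265
210 0 2.706422018348624
```

View pics/crop2.png

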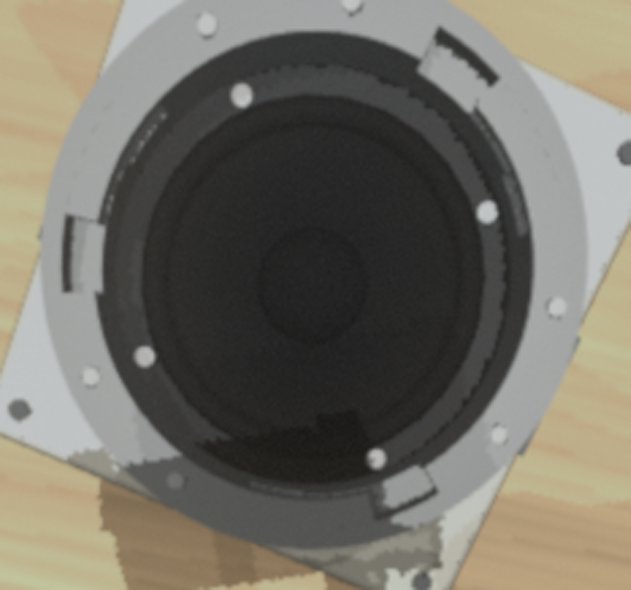

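The close view shows three cut-outs at crop pixels (468,54), (64,253) and (406,505). I'll get their angles from the outer corners on the top plane.

```bash
python3 - <<'E'
from h import *
d=dict(np.load("pics/w2.npz"));T=d["T"];f=2.7064
uv=np.array([(440,28),(499,78),(63,215),(63,292),(375,520),(437,491)])/f+[210,0]
w=ray(d,uv,.13,T)[:,:2]; c=np.array([.4885,.2387]);v=w-c
print(np.hypot(*v.T).round(4));a=np.degrees(np.arctan2(v[:,1],v[:,0]));print(a.round(1),a.reshape(3,2).mean(1),abs(np.diff(a.reshape(3,2))).ravel())
m=w.reshape(3,2,2).mean(1);A=np.c_[2*m,np.ones(3)];x=np.linalg.solve(A,(m**2).sum(1));print("circ",x[:2]);v=m-x[:2];print(np.degrees(np.arctan2(v[:,1],v[:,0])),np.hypot(*v.T))
E
```

```text
[0.0821 0.0822 0.0832 0.0826 0.0829 0.0822]
[ -15.1  -31.5   89.4  105.7 -151.2 -134.7] [ -23.28849249   97.55437345 -142.94602916] [16.34038853 16.3498343  16.48510464]
circ [0.48822874 0.23905936]
[ -23.4513968    97.36629808 -142.6635369 ] [0.08167857 0.08167857 0.08167857]
```

The cut-outs are at -23°, 97° and -143°, each about 16.4° wide as expected, with the centre at (0.4884, 0.2388). I'll grasp at yaw 4.5°, insert at 97° and twist to 63°, which keeps joint 6 well inside its range.

>>> play_rows --rows '[[[1.0, 4.7, 1.0], [0, 0, 0]], [[1.0, 4.7, 1.0], [0, 0, 0]], [[1.0, 4.7, 1.0], [0, 0, 0]], [[1.0, 4.7, 1.0], [0, 0, 0]], [[1.0, 4.7, 1.0], [0, 0, 0]]]' --grip 4

```text
clock: 3.2
tcp_pos: [0.5012, 0.0025, 0.3058]
ee_rot: [[0.973, 0.231, -0.011], [0.232, -0.973, 0.013], [-0.007, -0.015, -1.0]]
ft_force: [1.0, 1.4, -0.2]
finger_gap: 0.04
```

>>> play_rows --rows '[[[1.0, 4.7, 1.0], [0, 0, 0]], [[1.0, 4.7, 1.0], [0, 0, 0]], [[1.0, 4.7, 1.0], [0, 0, 0]], [[1.0, 4.7, 1.0], [0, 0, 0]], [[0, 0, 0], [0, 0, 8]]]'

```text
clock: 3.7
tcp_pos: [0.58, -0.1818, 0.2593]
ee_rot: [[0.997, 0.077, -0.013], [0.077, -0.997, 0.014], [-0.012, -0.015, -1.0]]
ft_force: [-0.2, 0.7, -0.1]
finger_gap: 0.0399
```

```bash
cat > go.py <<'E'
import sys
from plant import r
from h import *
from scipy.spatial.transform import Rotation as Ro
def go(x,y,z,yaw):
    s=r.state();R=s["ee_rot"];a=np.radians(yaw);c,t=np.cos(a),np.sin(a)
    G=np.array([[c,t,0],[t,-c,0],[0,0,-1]])
    print("t",s["clock"].round(2) if hasattr(s["clock"],"round") else s["clock"],"p",(s["tcp_pos"]*1e3).round(1),"yaw",np.degrees(np.arctan2(R[1,0],R[0,0])).round(2),"F",s["ft_force"].round(1),"M",s["wrist_torque"].round(2),"gap",round(s["finger_gap"],4),"q",s["qpos"].round(2))
    print("shift cm",(R.T@(np.array([x,y,z])-s["tcp_pos"])*100).round(2),"turn deg",np.degrees(Ro.from_matrix(R.T@G).as_rotvec()).round(2))
if __name__=="__main__": go(*map(float,sys.argv[1:]))
E
python3 go.py .604 -.2135 .1 4.5
```

```text
t 3.7 p [ 580.  -181.8  259.3] yaw 4.4 F [-0.2  0.7 -0.1] M [ 0.05  0.   -0.02] gap 0.0399 q [-0.4   0.04  1.73  0.01  1.39  1.1 ]
shift cm [ 2.34  3.58 15.85] turn deg [-0.84  0.7  -0.1 ]
```

>>> play_rows --rows '[[[0.6, 0.9, 3.5], [-0.8, 0.7, 0]], [[0.6, 0.9, 3.5], [0, 0, 0]], [[0.6, 0.9, 3.5], [0, 0, 0]], [[0.6, 0.9, 3.5], [0, 0, 0]], [[0, 0, 1.5], [0, 0, 0]]]'

```text
clock: 4.2
tcp_pos: [0.6076, -0.2271, 0.1023]
ee_rot: [[0.998, 0.063, 0.007], [0.063, -0.998, -0.003], [0.007, 0.003, -1.0]]
ft_force: [1.0, 0.3, -0.6]
finger_gap: 0.0398
```

>>> play_rows --rows '[[[0, 0, 0], [0, 0, 0]], [[0, 0, 0], [0, 0, 0]], [[0, 0, 0], [0, 0, 0]], [[0, 0, 0], [0, 0, 0]], [[0, 0, 0], [0, 0, 0]]]'

```text
clock: 4.7
tcp_pos: [0.6076, -0.2281, 0.1057]
ee_rot: [[0.998, 0.061, 0.009], [0.061, -0.998, -0.004], [0.009, 0.004, -1.0]]
ft_force: [-0.2, -0.3, 0.3]
finger_gap: 0.04
```

```bash
python3 go.py .604 -.2135 .033 4.5
python3 - <<'E'
from plant import r, imaging
from h import *
s=r.state();d=imaging.snapshot("wrist");T=wristT(s,d)
cv2.imwrite("pics/w3.png",d["img"])
P=cloud(d,T);k=(d["depth"]>0)&(P[...,2]>.03)&(P[...,2]<.046)&(abs(P[...,0]-.604)<.09)&(abs(P[...,1]+.2135)<.04)
n,l,st,ce=cv2.connectedComponentsWithStats(k.astype(np.uint8));i=1+np.argmax(st[1:,4]);print(st[i])
q=np.argwhere(l==i)[:,::-1].astype(np.float32);w=ray(d,q,.038,T)[:,:2];print(cv2.minAreaRect((w*1000).astype(np.float32)),P[l==i][:,2].mean())
E
```

```text
t 4.7 p [ 607.6 -228.1  105.7] yaw 3.51 F [-0.2 -0.3  0.3] M [ 0.02  0.04 -0.01] gap 0.04 q [-0.44  0.24  1.77  0.    1.12  1.07]
shift cm [-0.34 -1.51  7.26] turn deg [ 0.25 -0.5  -0.99]
[ 271  145   31  231 5094]
((604.81005859375, -212.925048828125), (134.12844848632812, 12.169135093688965), 4.489846229553223) 0.03695177535286797
```

View pics/w3.png

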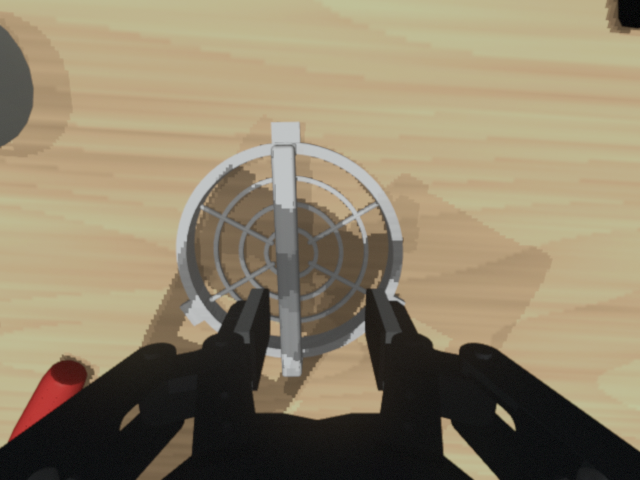

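The wrist view shows the bow between the jaws but off centre, at (287,265) with the jaws centred near (318,330). The measured bow centre is (0.6048, -0.2129), so I'll correct sideways first and then descend.

>>> play_rows --rows '[[[-0.3, -1.5, 0], [0.2, -0.5, -1.0]], [[0, 0, 2], [0, 0, 0]], [[0, 0, 2], [0, 0, 0]], [[0, 0, 0], [0, 0, 0]], [[0, 0, 0], [0, 0, 0]]]'

```text
clock: 5.25
tcp_pos: [0.6056, -0.2096, 0.0696]
ee_rot: [[0.996, 0.084, 0.005], [0.084, -0.996, -0.002], [0.005, 0.003, -1.0]]
ft_force: [0.2, -0.0, 0.7]
finger_gap: 0.0401
```

```bash
python3 go.py .6045 -.2132 .032 4.5
```

```text
t 5.25 p [ 605.6 -209.6   69.6] yaw 4.81 F [ 0.2 -0.   0.7] M [-0.02  0.03  0.04] gap 0.0401 q [-0.42  0.27  1.8   0.    1.06  1.07]
shift cm [-0.15  0.34  3.76] turn deg [ 0.15 -0.28  0.31]
```

>>> play_rows --rows '[[[-0.1, 0.3, 1.2], [0.1, -0.3, -0.3]], [[0, 0, 1.2], [0, 0, 0]], [[0, 0, 1.0], [0, 0, 0]], [[0, 0, 0], [0, 0, 0]], [[0, 0, 0], [0, 0, 0]]]'

```text
clock: 5.75
tcp_pos: [0.6058, -0.2129, 0.0349]
ee_rot: [[0.996, 0.09, 0.002], [0.09, -0.996, -0.002], [0.001, 0.002, -1.0]]
ft_force: [-0.1, 0.3, -0.1]
finger_gap: 0.0398
```

```bash
python3 go.py .6045 -.2132 .032 4.5
```

```text
t 5.75 p [ 605.8 -212.9   34.9] yaw 5.18 F [-0.1  0.3 -0.1] M [ 0.01  0.02 -0.05] gap 0.0398 q [-0.42  0.32  1.81 -0.    1.01  1.06]
shift cm [-0.14  0.02  0.29] turn deg [ 0.11 -0.08  0.68]
```

>>> play_rows --rows '[[[-0.1, 0, 0.3], [0, 0, 0.7]], [[0, 0, 0], [0, 0, 0]], [[0, 0, 0], [0, 0, 0]], [[0, 0, 0], [0, 0, 0]], [[0, 0, 0], [0, 0, 0]]]' --grip 0

```text
clock: 6.25
tcp_pos: [0.6049, -0.2131, 0.032]
ee_rot: [[0.997, 0.077, 0.002], [0.077, -0.997, -0.002], [0.002, 0.002, -1.0]]
ft_force: [0.0, -0.2, -1.1]
finger_gap: 0.0111
```

>>> play_rows --rows '[[[0, 0, 0], [0, 0, 0]], [[0, 0, 0], [0, 0, 0]], [[0, 0, 0], [0, 0, 0]], [[0, 0, -1], [0, 0, 0]], [[0, 0, -3], [0, 0, 0]]]'

```text
clock: 6.75
tcp_pos: [0.6006, -0.2112, 0.0671]
ee_rot: [[0.997, 0.077, -0.009], [0.077, -0.997, 0.003], [-0.009, -0.004, -1.0]]
ft_force: [0.2, 0.9, -3.0]
finger_gap: 0.0108
```

```bash
python3 go.py .4884 .2388 .26 97.1
```

```text
t 6.75 p [ 600.6 -211.2   67.1] yaw 4.4 F [ 0.2  0.9 -3. ] M [-0.   -0.03 -0.01] gap 0.0108 q [-0.42  0.27  1.81 -0.    1.07  1.07]
shift cm [ -7.9  -45.8  -19.05] turn deg [ -0.58   0.21 -92.7 ]
```

>>> play_rows --rows '[[[0, 0, -4.9], [0, 0, 0]], [[0, 0, -4.9], [0, 0, 0]], [[0, 0, -4.9], [0, 0, 0]], [[-0.8, -4.6, -0.9], [0, 0, 0]], [[-0.8, -4.6, -0.9], [0, 0, 0]]]'

```text
clock: 7.25
tcp_pos: [0.5787, -0.1234, 0.2429]
ee_rot: [[0.998, 0.069, -0.007], [0.069, -0.998, 0.002], [-0.007, -0.002, -1.0]]
ft_force: [0.2, 0.8, -2.8]
finger_gap: 0.0108
```

>>> play_rows --rows '[[[-0.8, -4.6, -0.5], [0, 0, 0]], [[-0.8, -4.6, -0.5], [0, 0, 0]], [[-0.8, -4.6, -0.5], [0, 0, 0]], [[-0.8, -4.6, -0.5], [0, 0, 0]], [[-0.8, -4.6, -0.5], [0, 0, 0]]]'

```text
clock: 7.75
tcp_pos: [0.5195, 0.1104, 0.2752]
ee_rot: [[0.998, 0.065, 0.001], [0.065, -0.998, 0.001], [0.001, -0.001, -1.0]]
ft_force: [1.5, 0.5, -2.3]
finger_gap: 0.0106
```

>>> play_rows --rows '[[[-0.8, -4.6, 0], [0, 0, 0]], [[-0.8, -4.6, 0], [0, 0, 0]], [[0, 0, 0], [0, 0, -8]], [[0, 0, 0], [0, 0, -8]], [[0, 0, 0], [0, 0, -8]]]'

```text
clock: 8.25
tcp_pos: [0.4914, 0.2115, 0.2789]
ee_rot: [[0.873, 0.488, 0.004], [0.488, -0.873, 0.004], [0.005, -0.001, -1.0]]
ft_force: [0.3, -0.6, -2.8]
finger_gap: 0.0108
```

```bash
python3 go.py .4884 .2388 .24 97.1
```

```text
t 8.25 p [491.4 211.5 278.9] yaw 29.23 F [ 0.3 -0.6 -2.8] M [-0.01  0.03 -0.  ] gap 0.0108 q [ 0.3  -0.15  1.88  0.    1.41  1.37]
shift cm [ 1.05 -2.53  3.9 ] turn deg [  0.1   -0.31 -67.87]
```

>>> play_rows --rows '[[[1.0, -2.5, 2.0], [0, 0, 0]], [[0, 0, 0], [0, 0, -8.5]], [[0, 0, 0], [0, 0, -8.5]], [[0, 0, 0], [0, 0, -8.5]], [[0, 0, 0], [0, 0, -8.5]]]'

```text
clock: 8.75
tcp_pos: [0.4854, 0.2394, 0.2597]
ee_rot: [[0.44, 0.898, 0.003], [0.898, -0.44, 0.003], [0.004, 0.001, -1.0]]
ft_force: [0.1, -0.3, -3.0]
finger_gap: 0.0109
```

>>> play_rows --rows '[[[0, 0, 0], [0, 0, -8.5]], [[0, 0, 0], [0, 0, -8.5]], [[0, 0, 0], [0, 0, -8.5]], [[0, 0, 0], [0, 0, -8]], [[0, 0, 0], [0, 0, 0]]]'

```text
clock: 9.25
tcp_pos: [0.483, 0.2387, 0.2606]
ee_rot: [[-0.14, 0.99, 0.001], [0.99, 0.14, 0.002], [0.002, 0.002, -1.0]]
ft_force: [0.1, -0.2, -3.2]
finger_gap: 0.0107
```

```bash
python3 go.py .4884 .2388 .2 97.1
```

```text
t 9.25 p [483.  238.7 260.6] yaw 98.03 F [ 0.1 -0.2 -3.2] M [-0.02  0.06 -0.02] gap 0.0107 q [ 0.36 -0.13  1.89  0.    1.38  0.22]
shift cm [-0.08  0.52  6.06] turn deg [ 0.1  -0.13  0.93]
```

>>> play_rows --rows '[[[-0.1, 0.5, 2], [0, 0, 0.9]], [[0, 0, 3], [0, 0, 0]], [[0, 0, 3], [0, 0, 0]], [[0, 0, 0.8], [0, 0, 0]], [[0, 0, 0], [0, 0, 0]]]'

```text
clock: 9.75
tcp_pos: [0.4889, 0.2389, 0.1738]
ee_rot: [[-0.109, 0.994, 0.006], [0.994, 0.109, 0.004], [0.003, 0.006, -1.0]]
ft_force: [1.1, 0.0, -2.2]
finger_gap: 0.0109
```

```bash
python3 go.py .4884 .2388 .156 97.1; python3 - <<'E'
from plant import imaging
import cv2
cv2.imwrite("pics/w4.png",imaging.snapshot("wrist")["img"])
E
```

```text
t 9.75 p [488.9 238.9 173.8] yaw 96.26 F [ 1.1  0.  -2.2] M [ 0.03  0.01 -0.04] gap 0.0109 q [ 0.35 -0.05  1.96  0.    1.22  0.25]
shift cm [-0.01 -0.06  1.78] turn deg [ 0.37 -0.19 -0.84]
```

View pics/w4.png

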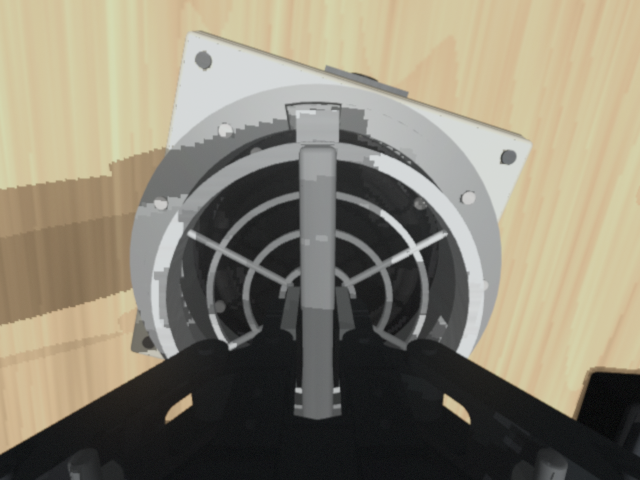

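The guard is held level over the ring. The front lug is at (318,125), over a cut-out spanning u = 287 to 341, so it is lined up. I'll descend gently.

>>> play_rows --rows '[[[0, 0, 0.6], [0.3, -0.2, -0.7]], [[0, 0, 0.4], [0, 0, 0]], [[0, 0, 0.3], [0, 0, 0]], [[0, 0, 0.2], [0, 0, 0]], [[0, 0, 0.2], [0, 0, 0]]]'

```text
clock: 10.3
tcp_pos: [0.4922, 0.2402, 0.1622]
ee_rot: [[-0.121, 0.993, 0.01], [0.993, 0.121, 0.003], [0.002, 0.011, -1.0]]
ft_force: [0.3, -0.0, -2.8]
finger_gap: 0.0104
```

```bash
python3 go.py .4884 .2388 .142 97.1
```

```text
t 10.3 p [492.2 240.2 162.2] yaw 96.94 F [ 0.3 -0.  -2.8] M [ 0.02  0.03 -0.02] gap 0.0104 q [ 0.36 -0.04  1.97 -0.    1.2   0.24]
shift cm [-0.1  -0.42  2.01] turn deg [ 0.61 -0.11 -0.16]
```

>>> play_rows --rows '[[[-0.1, -0.4, 0], [0.6, 0, 0]], [[0, 0, 0.2], [0, 0, 0]], [[0, 0, 0.2], [0, 0, 0]], [[0, 0, 0.2], [0, 0, 0]], [[0, 0, 0.2], [0, 0, 0]]]'

```text
clock: 10.8
tcp_pos: [0.4882, 0.2387, 0.154]
ee_rot: [[-0.121, 0.993, -0.0], [0.993, 0.121, 0.002], [0.002, 0.0, -1.0]]
ft_force: [0.4, -0.5, -2.9]
finger_gap: 0.0107
```

```bash
python3 go.py .4884 .2388 .142 97.1
```

```text
t 10.8 p [488.2 238.7 154. ] yaw 96.93 F [ 0.4 -0.5 -2.9] M [ 0.02 -0.05  0.01] gap 0.0107 q [ 0.35 -0.03  1.98  0.    1.19  0.23]
shift cm [0.01 0.02 1.2 ] turn deg [ 0.   -0.12 -0.17]
```

Height is 0.154 with no contact force, so the lugs are starting into the cut-outs. I'll carry on down.

>>> play_rows --rows '[[[0, 0, 0.2], [0, 0, 0]], [[0, 0, 0.2], [0, 0, 0]], [[0, 0, 0.2], [0, 0, 0]], [[0, 0, 0.2], [0, 0, 0]], [[0, 0, 0.1], [0, 0, 0]]]'

```text
clock: 11.3
tcp_pos: [0.4881, 0.2386, 0.1437]
ee_rot: [[-0.121, 0.993, -0.001], [0.993, 0.121, 0.002], [0.002, -0.001, -1.0]]
ft_force: [-0.4, 1.0, -2.2]
finger_gap: 0.011
```

```bash
python3 go.py .4884 .2388 .142 97.1
```

```text
t 11.3 p [488.1 238.6 143.7] yaw 96.93 F [-0.4  1.  -2.2] M [-0.06 -0.06 -0.  ] gap 0.011 q [ 0.35 -0.02  1.99  0.    1.18  0.23]
shift cm [0.01 0.04 0.17] turn deg [-0.04 -0.11 -0.17]
```

The lugs are down through the cut-outs. I'll go down another 1 mm and start the clockwise twist in small steps.

>>> play_rows --rows '[[[0, 0, 0.1], [0, 0, 0]], [[0, 0, 0], [0, 0, 3]], [[0, 0, 0], [0, 0, 3]], [[0, 0, 0], [0, 0, 3]], [[0, 0, 0], [0, 0, 3]]]'

```text
clock: 11.8
tcp_pos: [0.488, 0.2387, 0.1424]
ee_rot: [[0.096, 0.995, -0.001], [0.995, -0.096, 0.002], [0.002, -0.001, -1.0]]
ft_force: [0.7, -0.0, -3.0]
finger_gap: 0.0106
```

```bash
python3 go.py .4884 .2388 .1425 63.1
```

```text
t 11.8 p [488.  238.7 142.4] yaw 84.48 F [ 0.7 -0.  -3. ] M [0.   0.04 0.01] gap 0.0106 q [ 0.36 -0.02  1.99  0.    1.17  0.45]
shift cm [ 0.02  0.03 -0.01] turn deg [-0.09 -0.09 21.38]
```

>>> play_rows --rows '[[[0, 0, 0], [0, 0, 3]], [[0, 0, 0], [0, 0, 3]], [[0, 0, 0], [0, 0, 3]], [[0, 0, 0], [0, 0, 3]], [[0, 0, 0], [0, 0, 3]]]'

```text
clock: 12.3
tcp_pos: [0.4883, 0.2388, 0.1425]
ee_rot: [[0.361, 0.933, -0.0], [0.933, -0.361, 0.002], [0.002, -0.001, -1.0]]
ft_force: [-0.4, 0.3, -3.0]
finger_gap: 0.011
```

```bash
python3 go.py .4884 .2388 .1425 63.1
```

```text
t 12.3 p [488.3 238.8 142.5] yaw 68.83 F [-0.4  0.3 -3. ] M [ 0.02  0.04 -0.01] gap 0.011 q [ 0.36 -0.02  1.99  0.    1.17  0.72]
shift cm [0.01 0.   0.  ] turn deg [-0.06 -0.1   5.73]
```

>>> play_rows --rows '[[[0, 0, 0], [0, 0, 2]], [[0, 0, 0], [0, 0, 2]], [[0, 0, 0], [0, 0, 1.3]], [[0, 0, 0.1], [0, 0, 0]], [[0, 0, 0.1], [0, 0, 0]]]'

```text
clock: 12.8
tcp_pos: [0.4887, 0.2389, 0.1408]
ee_rot: [[0.449, 0.893, 0.001], [0.893, -0.449, 0.003], [0.003, -0.0, -1.0]]
ft_force: [1.2, -0.2, -2.2]
finger_gap: 0.0111
```

```bash
python3 go.py .4884 .2388 .135 63.1
```

```text
t 12.8 p [488.7 238.9 140.8] yaw 63.29 F [ 1.2 -0.2 -2.2] M [ 0.01 -0.01 -0.01] gap 0.0111 q [ 0.36 -0.02  1.99  0.    1.17  0.82]
shift cm [-0.02 -0.02  0.58] turn deg [-0.03 -0.15  0.19]
```

>>> play_rows --rows '[[[0, 0, 0.1], [0, 0, 0]], [[0, 0, 0.1], [0, 0, 0]], [[0, 0, 0.1], [0, 0, 0]], [[0, 0, 0.1], [0, 0, 0]], [[0, 0, 0.1], [0, 0, 0]]]'

```text
clock: 13.3
tcp_pos: [0.4886, 0.239, 0.1352]
ee_rot: [[0.449, 0.894, 0.001], [0.894, -0.449, 0.003], [0.003, -0.001, -1.0]]
ft_force: [-0.5, -0.1, -2.3]
finger_gap: 0.0109
```

```bash
python3 go.py .4884 .2388 .135 63.1
```

```text
t 13.3 p [488.6 239.  135.2] yaw 63.34 F [-0.5 -0.1 -2.3] M [ 0.04  0.   -0.02] gap 0.0109 q [ 0.36 -0.01  1.99  0.    1.16  0.82]
shift cm [-0.02 -0.01  0.02] turn deg [-0.04 -0.14  0.24]
```

The guard is at 0.1352, about 7 mm below the ledge height, so the lugs are in the notches. I'll feel for the notch floor.

>>> play_rows --rows '[[[0, 0, 0.1], [0, 0, 0]], [[0, 0, 0.1], [0, 0, 0]], [[0, 0, 0.1], [0, 0, 0]], [[0, 0, 0], [0, 0, 0]], [[0, 0, 0], [0, 0, 0]]]'

```text
clock: 13.8
tcp_pos: [0.4893, 0.2392, 0.1349]
ee_rot: [[0.449, 0.894, 0.002], [0.894, -0.449, 0.003], [0.003, 0.0, -1.0]]
ft_force: [-2.7, -0.8, 1.0]
finger_gap: 0.0106
```

```bash
python3 go.py .4884 .2388 .135 63.1
```

```text
t 13.8 p [489.3 239.2 134.9] yaw 63.35 F [-2.7 -0.8  1. ] M [-0.12  0.36  0.  ] gap 0.0106 q [ 0.36 -0.01  1.99  0.    1.16  0.82]
shift cm [-0.08 -0.06 -0.01] turn deg [ 0.02 -0.19  0.25]
```

The lugs are on the floor: the load has come off the wrist and the height is 0.1349. I'll open the fingers and go straight up.

>>> play_rows --rows '[[[0, 0, 0], [0, 0, 0]], [[0, 0, 0], [0, 0, 0]], [[0, 0, 0], [0, 0, 0]], [[0, 0, 0], [0, 0, 0]], [[0, 0, 0], [0, 0, 0]]]' --grip 4

```text
clock: 14.3
tcp_pos: [0.4904, 0.2395, 0.1348]
ee_rot: [[0.449, 0.894, 0.005], [0.894, -0.449, 0.004], [0.006, 0.003, -1.0]]
ft_force: [-0.1, 1.0, -0.3]
finger_gap: 0.0403
```

>>> play_rows --rows '[[[0, 0, -1.5], [0, 0, 0]], [[0, 0, -2], [0, 0, 0]], [[0, 0, -3], [0, 0, 0]], [[0, 0, -4], [0, 0, 0]], [[0, 0, -4], [0, 0, 0]]]'

```text
clock: 14.8
tcp_pos: [0.4865, 0.2377, 0.2804]
ee_rot: [[0.449, 0.894, -0.007], [0.894, -0.449, -0.001], [-0.004, -0.006, -1.0]]
ft_force: [0.5, 0.2, -0.2]
finger_gap: 0.04
```

>>> play_rows --rows '[[[-4, 0, 0], [0, 0, 0]], [[-3, 0, 0], [0, 0, 0]], [[0, 0, 0], [0, 0, 0]], [[0, 0, 0], [0, 0, 0]], [[0, 0, 0], [0, 0, 0]]]'

```text
clock: 15.3
tcp_pos: [0.4585, 0.1754, 0.2971]
ee_rot: [[0.447, 0.894, 0.016], [0.894, -0.447, 0.007], [0.013, 0.012, -1.0]]
ft_force: [0.2, -0.4, 0.2]
finger_gap: 0.0401
```

```bash
python3 - <<'E'
from plant import r, imaging
from h import *
s=r.state();d=imaging.snapshot("wrist");T=wristT(s,d);print(s["clock"],s["tcp_pos"],s["ft_force"],s["finger_gap"])
P=cloud(d,T);x=P-[.4884,.2388,0];rad=np.hypot(x[...,0],x[...,1]);k=(d["depth"]>0)&(rad<.075)&(P[...,2]>.132)&(P[...,2]<.16)
q=P[k];print(len(q),np.median(q[:,2]));rr=cv2.minAreaRect((q[:,:2]*1000).astype(np.float32));print(rr)
k=(d["depth"]>0)&(rad>.078)&(rad<.088);print("ring top",np.median(P[k][:,2]))
cv2.imwrite("pics/w5.png",d["img"])
t=imaging.snapshot("top");cv2.imwrite("pics/top1.png",t["img"])
E
```

```text
15.3 [0.45854699 0.17540572 0.29705282] [ 0.2355602  -0.35476938  0.15367754] 0.0400544926658938
3143 0.1400735590449535
((489.7327575683594, 238.50387573242188), (134.32469177246094, 47.45430374145508), 47.35883712768555)
ring top 0.34062757888057454
```

View pics/w5.png

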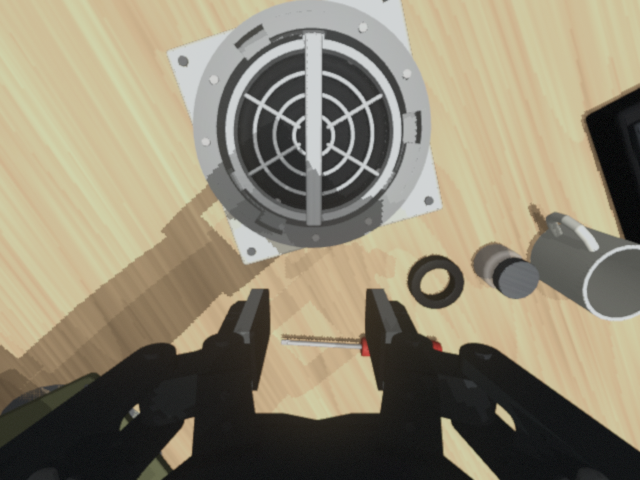

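View pics/top1.png

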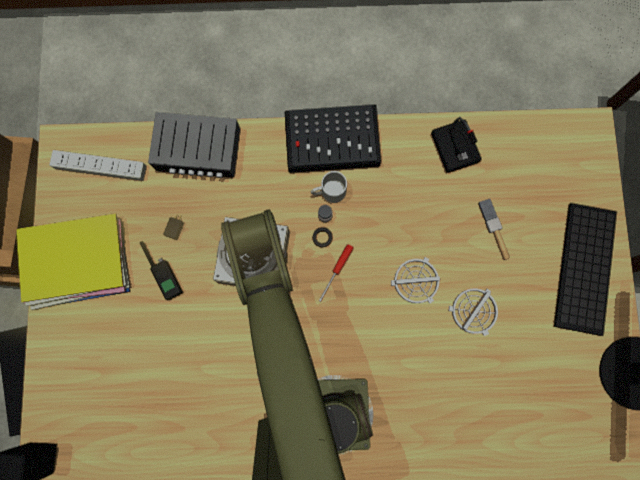

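The guard sits inside the ring with its bow at (314,130) in the wrist view. Its lugs are out of sight under the overhangs, and the three empty cut-outs are at (252,41), (412,127) and (272,222). The bystanders haven't moved in the top view. The bow top measures 0.140 m, against 0.141 m expected when locked.

```bash
python3 -c "
from plant import ticket
print(ticket.finish_job())"
```

```text
the job is handed in; nothing more can be done
None
```

The guard is back on the loudspeaker with its three lugs in the locking notches. The job was handed in at about 15 s, with the gripper open and clear of everything.

- **What I did:** I picked up the guard farthest from the base by its bow. I lowered it through the cut-outs, which sit about 23° clockwise of the nominal axes. Then I twisted it about 34° clockwise and lowered it about 7 mm until it rested on the notch floor.
- **Forces:** At the moments I read it, the wrist force never exceeded about 4 N, most of it the guard's own weight. I only saw readings at the end of each move, so a brief peak in between would not show.
- **Last checks that agreed:** After release the bow top measured 0.140 m, against 0.141 m expected when locked. The wrist view shows the lugs hidden under the overhangs and all three cut-outs empty. In the top view the other things on the desk have not moved.
- **Checks that gave nothing useful:** My final bow-outline fit also picked up parts of the ring, giving 47 mm width and a meaningless angle. The final ring-top height reading was blocked by the gripper. The locked angle therefore rests on the tool's measured yaw of 63.3° (target 63.1°), the 7 mm drop and the picture.

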